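# Load, clamp and time the tea canister

### The arm

A 6-joint arm with a two-finger parallel gripper is mounted at the origin on a cart in front of the work surface, level with it; the furniture and walls round the work are solid. World frame = base frame: x ahead of the robot, y to its left, z up, the work surface at z = 0. Lengths are in mm, angles in degrees, forces in N, time in s.
With the tool pointing down it reaches from about 300 to 850 mm from the base axis. Payload 5.4 kg.
Tool frame: the origin (TCP) lies between the finger pads; the fingertips stand 25 mm ahead of it and the grasp point (between the pads) lies 6 mm ahead of it (bot.nose_length is the distance from the TCP to the fingertips, in mm); z points along the fingers, y is the line along which they close (so a half turn about z gives the same grasp; the last joint's range is limited). The gripper opens to 85 mm and grips with 20 to 120 N. Pads are 22 mm wide; open, the fingers measure 114 mm over their backs; the gripper's body (76 mm by 85 mm) begins 54 mm behind the grasp point. The pads swing forward as they close: fully open they stand 13 mm farther back than shut.
Start: joints at [-81.366, 9.076, 91.501, -0, 79.423, -12.038], TCP at [202.964, -537.97, 256.299] pointing down, gripper open.
Joint ranges: [-166.64, 166.64], [-54.1, 131.32], [10.49, 154.53], [-73.88, 253.88], [9.74, 151.15], [-171.62, 171.62]. Speed limits (degrees/s): [147.25, 147.25, 180, 180, 180, 180].

### API

Orientations are given as [roll, pitch, yaw] about the fixed x, y, z axes, in that order (R = Rz(yaw) Ry(pitch) Rx(roll)).
In Python, from bench import bot gives the robot as it stands.
- The arm moves only by the shell command python3 -m inch 'ROWS' [FORCE]. ROWS is JSON, a list of rows, each a list of 5 numbers: the shift along the world's x, y, z in cm, then the turn about the world's z in degrees, then the opening, from 0 (shut) to 1 (fully open). In form: [[x, y, z, yaw, jaw], ...]. A call has 1 to 12 rows; each row shifts and turns the commanded pose from where the row before left it; what a row does not reach is not made up. A row lasts 1/8 s, in which the tool goes at most 62.5 mm and 10.7 degrees, less where a joint would pass 70% of its speed; a pose out of reach is approached as far as the arm can. A call with a gripper value outside its range is refused whole. The fingers move at their own pace and stop on an object; FORCE is the grip in N (left out, the last holds). Time passes only in rows, so rows that do not move let the fingers close. It gives the time, the measured TCP pose, the force, the opening and the grip force at its end, in the units of the state.
- bot.observe(): the state, without advancing time (a new reading comes with each control period).
- bot.read_camera(name): name is "side" or "top"; returns the picture (420x560x3 uint8, red, green, blue); there is no depth.
- bot.get_calibration(name): a dict with "K" (3x3 intrinsics, pixels), "dist" ([k1, k2, p1, p2, k3] as OpenCV has them; the pictures are not rectified), "R" (3x3) and "t" (3): a world point X has camera coordinates R X + t. Camera axes: x right, y down, z forward; pixel columns grow to the right and rows downward; lengths in mm; the calibration is good to about 2 mm. A picture is of the moment at which its call begins. get_calibration takes no time and is no camera call.
- bot.finish_job(): hands the job in; it is judged then, once.
The state is a dict: "clock": time; "joint_pos": joint angles; "joint_velocities": joint speeds; "effort": joint torques, N m; "eef_pos": TCP position; "tool_rot": TCP orientation; "force": force on the tool from outside, world axes, zero at the start; "torque": the same for the moment, N m; "gripper_width": finger opening in mm; "finger_force": force on a finger pad.
Only numpy, scipy, OpenCV 4.12 (cv2) and the standard library are available. Lean on these libraries where they do the work, as an engineer would, in place of code of your own. Each camera call takes 0.05 s, during which the arm holds its last target. There are 200 camera calls.

### The job

Get the tea canister ready for steeping: put every tea infuser that stands on the worktop into the clip-top canister, then shut its lid and swing the wire bail over it, past dead centre, so that it clamps the lid. After that, wind the clockwork timer's key clockwise all the way to its stop; leave the jars, the ornament and the mug where they are.

Things in the scene. Friction and masses are not known exactly. Their poses are not given: they have to be found in the camera images.
- canister: White stoneware clip-top canister, open at the top, fixed to the worktop. 120 mm (own x) by 130 mm (own y), rim 95 mm high, walls and floor 5 mm thick; a spring strut on its +y side. Origin: centre of its underside; z up. Its -x side is the front, where the wire bail lies folded out (it looks roughly towards the robot); the lid is hinged along its +x side.
- lid (a joint): Wooden lid, 124 mm from hinge to free edge, 134 mm wide, 12 mm thick, hinged about the line x = +62 mm, z = 95 mm of the canister's frame, parallel to its y. 0 = shut, 2.2 = leaning fully back, in rad; as it opens the free edge goes up and back. Stiff hinge: stays where it is left, 2 N at the edge moves it. Shut, its top is 108 mm above the worktop and the middle is free to push on.
- lid_edge (a point): Middle of the lid's free edge, at mid thickness. On the lid's top (its back when it stands open) are two steel saddles for the bail, 26 x 18 mm and 26 mm high, centred 60 mm from the hinge and 46 mm either side of the middle.
- bail (a joint): Wire bail, turning about the line x = -20 mm, z = 50 mm of the canister's frame, parallel to its y. Rad: 0 = folded out in front, its arms 0.5 above level; 1.07 = upright (dead centre). A spring flips it: before dead centre it falls back to 0 when let go (up to 5 N at the crossbar); past it, it pulls itself on and rests near 1.3, pressing on the shut lid's saddles. Too soon, it blocks the lid.
- bail_handle (a point): Middle of the bail's crossbar (6 mm wire, 144 mm long, 90 mm from the bail's axis), centre of its black grip sleeve, 12 mm thick and 50 mm long, along the canister's y. Folded out it is 93 mm above the worktop and 37 mm in front of the shut lid's front edge; clamped, about 137 mm above the worktop.
- timer: Round red clockwork kitchen timer with a white face on top, 82 mm across at the foot, 47 mm high, stuck to the worktop by its foot. Origin: centre of its underside; z up.
- key (a joint): Brass winding key standing on the timer's face. 0 = run down, 7.2 = fully wound (stop), in rad, grows as it is turned clockwise seen from above. It gets stiffer as it is wound (0.09 to 0.15 N m) and a ratchet holds it where it is let go, so it can be wound by repeated partial turns.
- key_grip (a point): Centre of the flat wing of the key, 70 mm above the worktop. The wing is 40 mm long (own x), 10 mm thick (own y) and 26 mm high (own z, up; from 57 to 83 mm above the worktop).
- infuser_0: Cube tea infuser of steel with a red knob; may be absent. Body 34 x 34 x 34 mm, over it an 8 mm stem and a round knob 14 mm thick from 44 to 68 mm above its foot. About 70 g. Origin: centre of its underside; z along the stem, up when it stands. It stands upright on the worktop at the start.
- infuser_1: Cube tea infuser of steel with a green knob; may be absent. Body 34 x 34 x 34 mm, over it an 8 mm stem and a round knob 14 mm thick from 44 to 68 mm above its foot. About 70 g. Origin: centre of its underside; z along the stem, up when it stands. It stands upright on the worktop at the start.
- infuser_2: Cube tea infuser of steel with a blue knob; may be absent. Body 34 x 34 x 34 mm, over it an 8 mm stem and a round knob 14 mm thick from 44 to 68 mm above its foot. About 70 g. Origin: centre of its underside; z along the stem, up when it stands. It stands upright on the worktop at the start.
- infuser_3: Cube tea infuser of steel with a yellow knob; may be absent. Body 34 x 34 x 34 mm, over it an 8 mm stem and a round knob 14 mm thick from 44 to 68 mm above its foot. About 70 g. Origin: centre of its underside; z along the stem, up when it stands. It stands upright on the worktop at the start.
- oats_jar: Bystander: glass oats jar with wooden lid, 69 mm across, 98 mm high, in front of the kettle. Origin: centre of its underside.
- small_jar: Bystander: small glass jar with grey lid and green contents, 50 mm across, 80 mm high, in the middle, in the middle, in the middle, in the middle, in the middle, at the back. Origin: centre of its underside.
- peach_pot: Bystander: little round peach-coloured ornament, 46 mm across, 36 mm high, at the back right, at the back, at the back, at the back. Origin: centre of its underside.
- mug: Bystander: mug in white, grey and black, 78 x 108 mm with its handle, 74 mm high, at the back left. Origin: at its underside.
Not all that is in view belongs to the job. Leave any purple look-alike of the infuser_2 alone.

How it is judged (in metres and radians):
On the way, in this order (a step that is already met when the one before it is completed fails the run):
1. every infuser present is in the canister, with the lid open (x of infuser_0 in the frame of canister between -0.056 and 0.056 m and y of infuser_0 in the frame of canister between -0.061 and 0.061 m and z of infuser_0 in the frame of canister between 0 and 0.085 m and x of infuser_1 in the frame of canister between -0.056 and 0.056 m and y of infuser_1 in the frame of canister between -0.061 and 0.061 m and z of infuser_1 in the frame of canister between 0 and 0.085 m and x of infuser_2 in the frame of canister between -0.056 and 0.056 m and y of infuser_2 in the frame of canister between -0.061 and 0.061 m and z of infuser_2 in the frame of canister between 0 and 0.085 m and x of infuser_3 in the frame of canister between -0.056 and 0.056 m and y of infuser_3 in the frame of canister between -0.061 and 0.061 m and z of infuser_3 in the frame of canister between 0 and 0.085 m and value of joint lid above 0.6 rad), for 0.2 s.
2. the lid is shut on the rim (value of joint lid below 0.05 rad and value of joint bail below 1.07 rad), for 0.1 s.
3. the bail is over centre and clamps the shut lid (value of joint lid below 0.05 rad and value of joint bail above 1.2 rad), for 0.3 s.
4. the timer's key is wound to its stop (value of joint key above 6.9 rad), for 0.2 s.
At the end, for the whole second after the job is handed in: Every infuser present lies inside the canister's walls and below its rim, the lid is shut (under 0.05 rad), the bail is past dead centre (over 1.2 rad), the key is wound to within 0.3 rad of its stop (over 6.9 rad), and the jars, ornament and mug stand upright within 40 mm of where they stood (all of step 3 and x of infuser_0 in the frame of canister between -0.056 and 0.056 m and y of infuser_0 in the frame of canister between -0.061 and 0.061 m and z of infuser_0 in the frame of canister between 0 and 0.085 m and x of infuser_1 in the frame of canister between -0.056 and 0.056 m and y of infuser_1 in the frame of canister between -0.061 and 0.061 m and z of infuser_1 in the frame of canister between 0 and 0.085 m and x of infuser_2 in the frame of canister between -0.056 and 0.056 m and y of infuser_2 in the frame of canister between -0.061 and 0.061 m and z of infuser_2 in the frame of canister between 0 and 0.085 m and x of infuser_3 in the frame of canister between -0.056 and 0.056 m and y of infuser_3 in the frame of canister between -0.061 and 0.061 m and z of infuser_3 in the frame of canister between 0 and 0.085 m and value of joint key above 6.9 rad and distance of each of oats_jar, small_jar, peach_pot, mug from where it was at the start of the episode below 0.04 m and angle between each of oats_jar, small_jar, peach_pot, mug's own z axis and vertical below 0.3 rad); the robot touches nothing.
It fails at once if the oats jar is knocked over or shifted by more than 60 mm (distance of oats_jar from where it was at the start of the episode above 0.06 m or angle between oats_jar's own z axis and vertical above 0.6 rad).
It fails at once if the small jar is knocked over or shifted by more than 60 mm (distance of small_jar from where it was at the start of the episode above 0.06 m or angle between small_jar's own z axis and vertical above 0.6 rad).
It fails at once if the peach ornament is knocked over or shifted by more than 60 mm (distance of peach_pot from where it was at the start of the episode above 0.06 m or angle between peach_pot's own z axis and vertical above 0.6 rad).
It fails at once if the mug is knocked over or shifted by more than 60 mm (distance of mug from where it was at the start of the episode above 0.06 m or angle between mug's own z axis and vertical above 0.6 rad).
Of infuser_0, infuser_1, infuser_2, infuser_3 only 2 to 4 are there at a start; the rules pass over those that are not, and their reading is None.
At some moment in a run one of infuser_0, infuser_1, infuser_2, infuser_3 may be knocked a few centimetres aside while the robot is not near it.
Once in a run the grip may slacken for a moment while it holds something.
It also fails if it takes over 210 s, if anything falls off the work surface, if the arm or the gripper's body presses on something with over 40 N, if the wrist force passes 120 N, or if a joint passes its speed limit or range.

## Working session

There is one attempt and no reset: what is moved stays moved. The work goes in short steps, Python scripts to look and compute and a shell command to move; the robot and the scene stay as the last step left them, time stands still between calls to the robot, and variables do not carry over. Pictures are saved under pics/ and viewed, at most 14 in all, crops included, and the job is handed in when it is done.

```bash
ls; mkdir -p pics; python3 - <<'E'
from bench import bot
import cv2
for n in("top","side"):
    im=bot.read_camera(n); cv2.imwrite(f"pics/{n}0.png",im[:,:,::-1])
    c=bot.get_calibration(n); print(n,c)
print(bot.observe())
E
```

```text
pics
top {'K': array([[490.18592742,   0.        , 278.36693371],
       [  0.        , 490.18592742, 210.19447877],
       [  0.        ,   0.        ,   1.        ]]), 'dist': array([-0.1222041,  0.       ,  0.       ,  0.       ,  0.       ]), 'R': array([[ 0.01349153, -0.99990537, -0.00268993],
       [-0.97729732, -0.01261752, -0.21149645],
       [ 0.21144249,  0.00548228, -0.97737506]]), 't': array([ -28.12111907,  495.61863881, 1258.83486487])}
side {'K': array([[491.2824974 ,   0.        , 284.39426808],
       [  0.        , 491.2824974 , 220.95269831],
       [  0.        ,   0.        ,   1.        ]]), 'dist': array([0.00728742, 0.        , 0.        , 0.        , 0.        ]), 'R': array([[ 0.98270284, -0.18407168,  0.020316  ],
       [-0.09132065, -0.57710394, -0.81154888],
       [ 0.16110761,  0.79565612, -0.58393122]]), 't': array([-467.83807004,  113.37896907, 1144.97253198])}
{'clock': 0.1, 'joint_pos': array([-8.13666121e+01,  9.11050072e+00,  9.15649985e+01,  6.57135631e-04,
        7.94239352e+01, -1.20372489e+01]), 'joint_velocities': array([ 0.04332676, -0.13997908, -0.17191529, -0.15955471, -0.0002981 ,
       -0.06047885]), 'effort': array([-1.72409495e-03, -3.96994221e+01, -3.32338107e+01, -4.75761572e-04,
        4.19259828e-03, -5.64547129e-07]), 'eef_pos': array([ 202.88400563, -537.48036173,  255.40064546]), 'tool_rot': array([-1.79902887e+02, -2.13683465e-02,  2.06704975e+01]), 'force': array([-0.09218   ,  0.17650352, -0.14228973]), 'torque': array([-0.04367675, -0.00288007,  0.03653429]), 'finger_force': 0.0, 'gripper_width': 85.15067324949959}
```

View pics/top0.png

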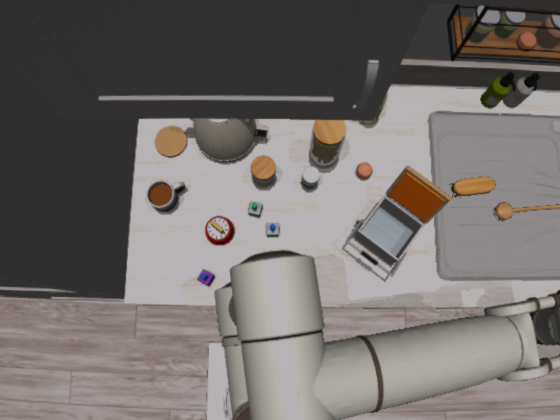

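View pics/side0.png

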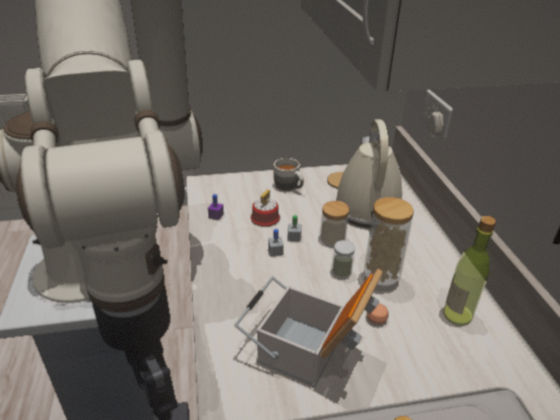

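The top view shows a green infuser at (254,207), a blue one at (273,229) and a purple decoy at (206,277). It also shows the timer at (219,230), the canister at about (385,235) and the lid leaning back. The side view shows the same and no red or yellow infuser.

```bash
cat > h.py <<'E'
from bench import bot
import numpy as np, cv2
from scipy.optimize import least_squares
C={n:bot.get_calibration(n) for n in("top","side")}
def ray(n,uv):
    c=C[n]; p=cv2.undistortPoints(np.array([[uv]],float),c["K"],c["dist"])[0,0]
    return -c["R"].T@c["t"], c["R"].T@np.array([p[0],p[1],1])
def plane(n,uv,z):
    o,d=ray(n,uv); return o+d*(z-o[2])/d[2]
def tri(a,b):
    A=[];y=[]
    for n,uv in(("top",a),("side",b)):
        o,d=ray(n,uv); d/=np.linalg.norm(d); P=np.eye(3)-np.outer(d,d); A.append(P); y.append(P@o)
    X=np.linalg.lstsq(np.vstack(A),np.hstack(y),rcond=None)[0]
    return X, np.linalg.norm(np.vstack(A)@X-np.hstack(y))
def proj(n,X):
    c=C[n]; return cv2.projectPoints(np.array(X,float).reshape(-1,1,3),cv2.Rodrigues(c["R"])[0],c["t"],c["K"],c["dist"])[0][:,0]
RNG={"green":((45,80,40),(85,255,255)),"blue":((105,130,50),(124,255,255)),"red":((0,150,60),(6,255,255)),"yellow":((22,120,80),(34,255,255)),"orange":((5,150,60),(16,255,255))}
def blobs(im,col,amin=8):
    m=cv2.inRange(cv2.cvtColor(im,cv2.COLOR_RGB2HSV),*RNG[col])
    n,_,s,c=cv2.connectedComponentsWithStats(m)
    return [(c[i].round(1).tolist(),int(s[i,4]),s[i,:4].tolist()) for i in range(1,n) if s[i,4]>=amin]
E
python3 - <<'E'
from h import *
for n in C:
    im=cv2.imread(f"pics/{n}0.png")[:,:,::-1].copy()
    for c in RNG: print(n,c,blobs(im,c))
a=cv2.imread("pics/top0.png")[150:290,330:460]; b=cv2.imread("pics/side0.png")[260:390,220:400]
cv2.imwrite("pics/cant.png",cv2.resize(a,None,fx=4,fy=4,interpolation=2)); cv2.imwrite("pics/cans.png",cv2.resize(b,None,fx=4,fy=4,interpolation=2))
a=cv2.imread("pics/top0.png")[190:290,190:290]; b=cv2.imread("pics/side0.png")[180:260,200:310]
cv2.imwrite("pics/tim.png",np.hstack([cv2.resize(a,(400,400)),cv2.resize(b,(400,400*80//110)) if 0 else cv2.resize(b,(400,400))]))
E
```

```text
top green [([253.9, 205.4], 25, [252, 203, 5, 6])]
top blue [([272.2, 226.5], 22, [270, 224, 5, 6]), ([203.2, 276.0], 25, [201, 274, 6, 5])]
top red [([222.5, 234.8], 149, [206, 219, 28, 25])]
top yellow [([217.2, 226.8], 13, [214, 224, 7, 7])]
top orange [([456.8, 22.9], 59, [454, 17, 6, 14]), ([464.0, 21.2], 49, [461, 18, 8, 11]), ([529.8, 23.6], 55, [522, 22, 17, 4]), ([522.9, 29.6], 68, [515, 27, 20, 9]), ([457.5, 36.2], 19, [456, 32, 5, 11]), ([502.9, 39.5], 107, [487, 35, 30, 9]), ([491.9, 51.1], 339, [460, 47, 71, 10]), ([320.1, 137.1], 28, [318, 131, 6, 13]), ([416.3, 196.5], 1403, [389, 172, 56, 49]), ([474.3, 186.0], 482, [453, 178, 42, 17]), ([160.2, 194.1], 356, [150, 184, 21, 21])]
side green [([294.8, 217.5], 13, [293, 216, 4, 5])]
side blue []
side red [([265.0, 210.9], 59, [253, 207, 24, 7]), ([265.9, 222.4], 44, [254, 219, 24, 6])]
side yellow [([484.0, 232.0], 46, [477, 228, 15, 7]), ([478.0, 259.5], 41, [474, 253, 11, 13]), ([480.3, 253.7], 10, [478, 252, 5, 5]), ([472.2, 259.9], 17, [469, 255, 7, 9]), ([486.1, 256.7], 10, [485, 255, 4, 5]), ([479.4, 270.8], 10, [478, 268, 4, 7]), ([458.7, 316.2], 157, [446, 309, 24, 14])]
side orange [([286.4, 166.7], 26, [281, 166, 12, 3]), ([348.5, 309.7], 539, [323, 274, 50, 73])]
```

View pics/cant.png

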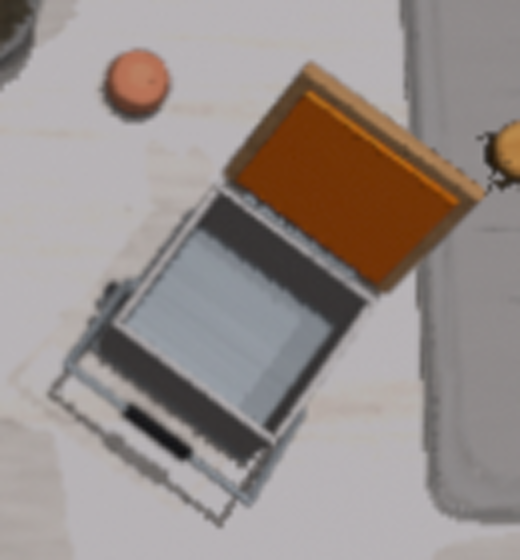

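View pics/cans.png

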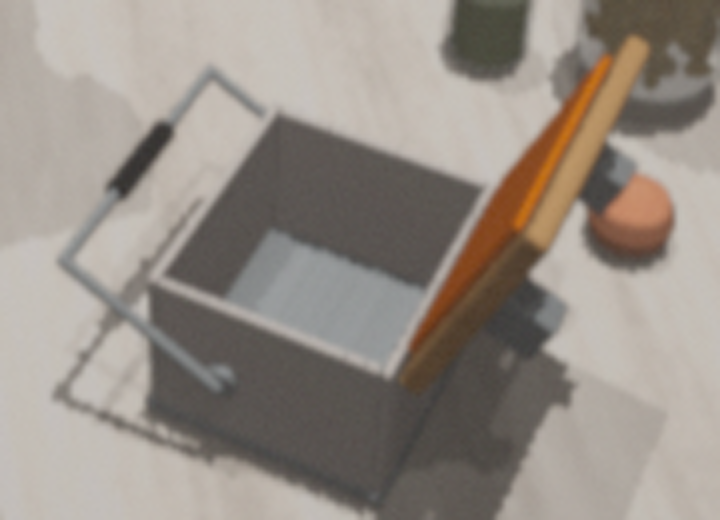

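View pics/tim.png

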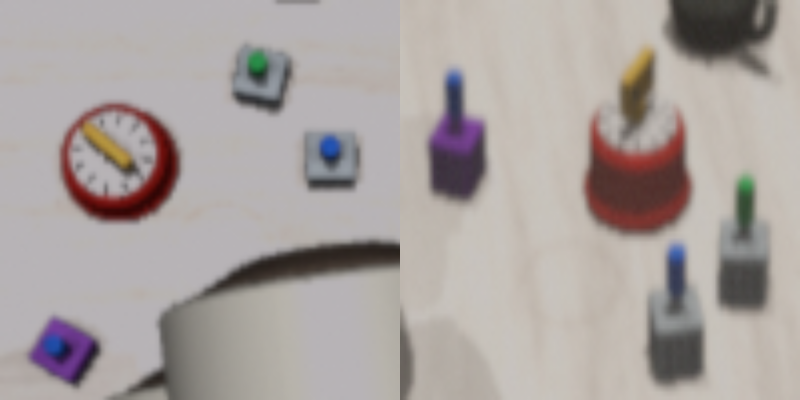

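The crops show the rim corners at crop pixels (222,185), (375,297), (117,322) and (275,440). The bail sleeve is at (158,432), and the key runs from (88,127) to (132,168). Next I work these out as positions.

```bash
python3 - <<'E'
from h import *
np.set_printoptions(precision=1,suppress=True)
f=lambda u,v:(330+u/4,150+v/4); g=lambda u,v:(220+u/4,260+v/4)
print("corners top plane z95: BL,BR,FL,FR")
T=[f(222,185),f(375,297),f(117,322),f(275,440)]
P=np.array([plane("top",t,95) for t in T]); print(P)
S=[g(485,188),g(392,375),g(277,110),g(155,280)]
print("wait side: corners");print(np.array([plane("side",t,95) for t in S]))
for t,s in zip(T,S): print(tri(t,s))
c=P.mean(0); xa=(P[0]+P[1]-P[2]-P[3]);print("c",c,"yaw x",np.degrees(np.arctan2(xa[1],xa[0])), "dims",np.linalg.norm(P[0]-P[1]),np.linalg.norm(P[0]-P[2]))
ya=P[0]+P[2]-P[1]-P[3];print("yaw y-90",np.degrees(np.arctan2(ya[1],ya[0]))-90)
print("handle",plane("top",f(158,432),93),tri(f(158,432),g(140,160)))
print("lid edge",tri(f(395,125),g(585,140)), plane("top",f(395,130),200))
q=lambda u,v:(190+u/4,190+v/4); r=lambda u,v:(200+(u-400)*110/400,180+v/5)
print("key",tri(q(109,146),r(638,85)),plane("top",q(109,146),83))
a,b=plane("top",q(86,125),83),plane("top",q(132,165),83);print("wing",a,b,np.degrees(np.arctan2(*(b-a)[[1,0]])))
print("timer foot", plane("top",q(121,165),25))
for n,t,s in(("green",(257,62),(745,190)),("blue",(331,150),(677,258)),("purple",(56,347),(454,83))): print(n,tri(q(*t),r(*s)),plane("top",q(*t),66),plane("side",r(*s),64))
for n,t in(("oats",(263,165)),("small",(310,175)),("peach",(364,170))): print(n,plane("top",t,{"oats":98,"small":80,"peach":36}[n]))
E
```

```text
corners top plane z95: BL,BR,FL,FR
[[ 527.8 -301.8   95. ]
 [ 454.4 -400.1   95. ]
 [ 436.1 -230.7   95. ]
 [ 360.7 -330.9   95. ]]
wait side: corners
[[ 527.1 -303.6   95. ]
 [ 457.1 -403.6   95. ]
 [ 439.9 -235.1   95. ]
 [ 364.7 -334.1   95. ]]
(array([ 527.9, -302.1,   93.5]), np.float64(0.40654649083524425))
(array([ 456.4, -401.3,   91.8]), np.float64(2.0242637661874627))
(array([ 438.7, -231.4,   91.1]), np.float64(2.756433462975936))
(array([ 363.1, -331.7,   92. ]), np.float64(2.7693076739945615))
c [ 444.8 -315.9   95. ] yaw x -37.14702947043192 dims 122.72731307222631 116.12243516948968
yaw y-90 -36.85625276631733
handle [ 365.5 -256.    93. ] (array([ 367.1, -256.1,   92.6]), np.float64(2.131316072484942))
lid edge (array([ 538. , -385. ,  203.7]), np.float64(2.2859027771041096)) [ 537.6 -386.3  200. ]
key (array([448.5, 138.6,  67.6]), np.float64(2.335107993440778)) [444.  136.6  83. ]
wing [457.7 152.2  83. ] [431.7 121.2  83. ] -129.92955672162768
timer foot [441.5 135.6  25. ]
green (array([507.9,  42.8,  60.8]), np.float64(2.2422280094273477)) [505.1  42.6  66. ] [508.5  38.7  64. ]
blue (array([450.2,  -7.6,  62.2]), np.float64(4.432003575292487)) [446.4  -7.5  66. ] [453.   -9.3  64. ]
purple (array([317.4, 169. ,  62.3]), np.float64(3.7111633981200995)) [314.5 168.4  66. ] [319.9 166.8  64. ]
oats [607.7  20.4  98. ]
small [ 587.1 -104.7   80. ]
peach [ 616.7 -257.3   36. ]
```

```bash
python3 -m inch '[[2.05,4.41,0,0,0.6],[2.05,4.41,0,0,0.6],[2.05,4.41,0,0,0.6],[2.05,4.41,0,0,0.6],[2.05,4.41,0,0,0.6],[2.05,4.41,0,0,0.6],[2.05,4.41,0,0,0.6],[2.05,4.41,0,0,0.6],[2.05,4.41,0,0,0.6],[2.05,4.41,0,0,0.6],[2.05,4.41,0,0,0.6],[0,0,0,0,0.6]]' 40; python3 - <<'E'
from h import *
for n in("top","side"):
    im=bot.read_camera(n); cv2.imwrite(f"pics/{n}1.png",im[:,:,::-1])
    for c in("green","blue","red"): print(n,c,blobs(im,c,5))
a=[cv2.imread(f"pics/{n}1.png") for n in("top","side")]
cv2.imwrite("pics/both1.png",cv2.resize(np.hstack(a),(800,300)))
E
```

```text
clock: 1.6
eef_pos: [428.8, -50.2, 255.9]
tool_rot: [-179.9, 0.0, 21.0]
force: [-0.5, -0.3, 0.1]
gripper_width: 51.2
finger_force: 0.0
top green []
top blue [([203.2, 276.0], 25, [201, 274, 6, 5])]
top red [([220.3, 234.4], 115, [206, 219, 27, 25])]
side green [([294.7, 217.9], 15, [293, 216, 4, 6])]
side blue [([275.3, 231.0], 7, [274, 230, 3, 3])]
side red [([264.8, 210.9], 59, [253, 207, 24, 7]), ([265.6, 222.4], 40, [253, 219, 25, 6])]
```

View pics/both1.png

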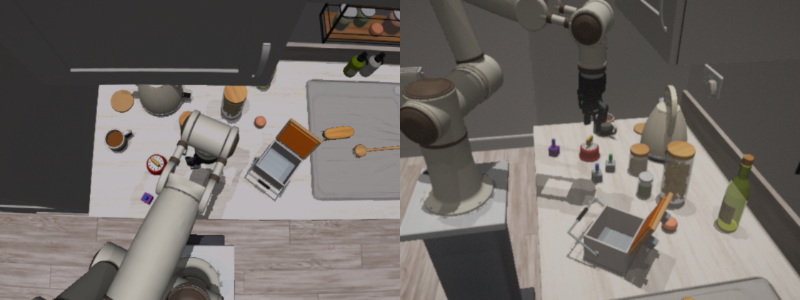

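The newly uncovered table holds no further infusers, so only green and blue are present. The next grasp is blue, at (449,-8).

```bash
python3 -m inch '[[1,2.1,-2,0,0.6],[1,2.1,-3,0,0.6],[0,0,-4,0,0.6],[0,0,-4,0,0.6],[0,0,-3,0,0.6],[0,0,-2,0,0.6],[0,0,-1.3,0,0.6],[0,0,0,0,0.6],[0,0,0,0,0],[0,0,0,0,0],[0,0,0,0,0],[0,0,0,0,0]]' 40
```

```text
clock: 3.2
eef_pos: [449.1, -11.0, 63.9]
tool_rot: [179.9, -0.1, 20.7]
force: [0.3, -0.4, 3.0]
gripper_width: 12.4
finger_force: 39.0
```

```bash
python3 -m inch '[[0,0,2,0,0],[0,0,4,0,0],[0,0,4,0,0],[0,0,3,0,0],[0,-4,0,8,0],[0,-5,0,8,0],[0,-5,0,8,0],[0.2,-5,0,8,0],[0,-5,0,0,0],[0,-3.5,0,0,0],[0,0,0,0,0],[0,0,0,0,0]]'; python3 - <<'E'
from h import *
for n in("top","side"):
    im=bot.read_camera(n); cv2.imwrite(f"pics/{n}2.png",im[:,:,::-1])
    print(n,[(c,blobs(im,c,4)) for c in ("blue","green")])
E
```

```text
clock: 4.7
eef_pos: [450.2, -285.0, 192.8]
tool_rot: [-179.9, -0.0, 52.7]
force: [-1.4, 0.6, -0.4]
gripper_width: 12.9
finger_force: 39.1
top [('blue', [([203.2, 276.0], 25, [201, 274, 6, 5])]), ('green', [([253.9, 205.4], 25, [252, 203, 5, 6])])]
side [('blue', [([214.2, 195.8], 6, [213, 195, 3, 3])]), ('green', [])]
```

```bash
python3 -m inch '[[0,0,-3,0,0],[0,0,-3,0,0],[0,0,-3,0,0],[0,0,-1.5,0,0],[0,0,-1.2,0,0],[0,0,0,0,0],[0,0,0,0,0.3],[0,0,0,0,0.4],[0,0,0,0,0.4]]'; python3 -m inch '[[0,0,2,0,0.4],[0,0,4,0,0.4],[0,0,4,0,0.4],[0,0,3,0,0.5],[0.5,4,0,0,0.6],[0.6,5,0,0,0.6],[0.7,5,0,0,0.6],[0.7,5,0,0,0.6],[0,0,0,0,0.6]]'; python3 - <<'E'
from h import *
for n in("top","side"):
    im=bot.read_camera(n); cv2.imwrite(f"pics/{n}3.png",im[:,:,::-1])
    print(n,[(c,blobs(im,c,4)) for c in ("blue","green")])
a=cv2.imread("pics/top3.png")[170:290,180:460]; b=cv2.imread("pics/side3.png")[180:390,200:400]
cv2.imwrite("pics/b3.png",np.hstack([cv2.resize(a,(467,200)),cv2.resize(b,(300,200))]))
E
```

```text
clock: 5.92
eef_pos: [450.8, -286.3, 77.0]
tool_rot: [179.9, 0.0, 52.7]
force: [0.5, -0.5, 0.9]
gripper_width: 34.1
finger_force: 0.5
clock: 7.05
eef_pos: [475.5, -93.2, 206.4]
tool_rot: [-180.0, -0.0, 52.9]
force: [0.7, -1.0, -0.4]
gripper_width: 51.2
finger_force: 0.0
top [('blue', [([376.0, 227.4], 21, [374, 225, 5, 6]), ([203.2, 276.0], 25, [201, 274, 6, 5])]), ('green', [([253.9, 205.4], 25, [252, 203, 5, 6])])]
side [('blue', [([214.5, 195.5], 4, [214, 195, 2, 2]), ([299.9, 313.0], 40, [297, 310, 7, 10])]), ('green', [([294.7, 218.6], 18, [293, 216, 4, 7])])]
```

View pics/b3.png

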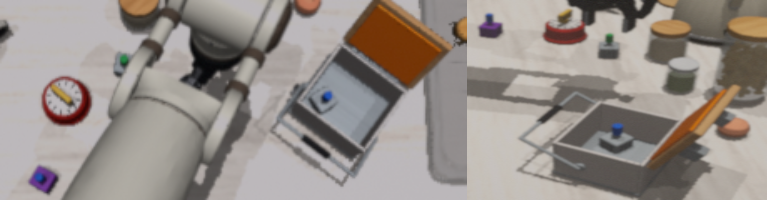

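Blue stands upright inside the canister and green has not moved, so green is next.

```bash
python3 -m inch '[[1,4,0,0,0.6],[1.1,5,0,0,0.6],[1,4.5,-2,0,0.6],[0,0,-3,0,0.6],[0,0,-4,0,0.6],[0,0,-3,0,0.6],[0,0,-2.3,0,0.6],[0,0,0,0,0.6],[0,0,0,0,0],[0,0,0,0,0],[0,0,0,0,0],[0,0,0,0,0]]' 40;  python3 -m inch '[[0,0,2,0,0],[0,0,4,0,0],[0,0,4,0,0],[0,0,3,0,0],[-1,-4,0,0,0],[-1,-5,0,0,0],[-1,-5,0,0,0],[-1,-5,0,0,0],[-1,-5,0,0,0],[-1,-5,0,0,0],[0,0,0,0,0],[0,0,0,0,0]]'
```

```text
clock: 8.65
eef_pos: [507.6, 38.7, 64.7]
tool_rot: [179.8, -0.0, 52.7]
force: [0.1, -1.5, 7.2]
gripper_width: 13.0
finger_force: 39.2
clock: 10.15
eef_pos: [446.3, -250.3, 193.1]
tool_rot: [-180.0, -0.0, 52.7]
force: [-0.5, -0.3, -0.6]
gripper_width: 12.7
finger_force: 39.1
```

```bash
python3 -m inch '[[-1.5,-4.1,0,0,0],[-1.4,-4.1,0,0,0],[0,0,0,0,0],[0,0,-3,0,0],[0,0,-3,0,0],[0,0,-3,0,0],[0,0,-1.5,0,0],[0,0,-1.2,0,0],[0,0,0,0,0],[0,0,0,0,0.3],[0,0,0,0,0.4],[0,0,0,0,0.4]]';python3 -m inch '[[0,0,2,0,0.4],[0,0,4,0,0.4],[0,0,4,0,0.4],[0,0,3,0,0],[-3,4,2,0,0],[-3,5,0,0,0],[-2,4,0,0,0],[0,4,0,0,0],[0,0,0,0,0]]'; python3 - <<'E'
from h import *
for n in("top","side"):
    im=bot.read_camera(n); cv2.imwrite(f"pics/{n}4.png",im[:,:,::-1])
    print(n,[(c,blobs(im,c,4)) for c in ("blue","green")])
a=cv2.imread("pics/top4.png")[170:290,180:460]; b=cv2.imread("pics/side4.png")[180:390,200:400]
cv2.imwrite("pics/b4.png",np.hstack([cv2.resize(a,(467,200)),cv2.resize(b,(300,200))]))
E
```

```text
clock: 11.65
eef_pos: [417.7, -333.3, 76.9]
tool_rot: [179.9, 0.0, 52.7]
force: [0.6, 0.4, 0.6]
gripper_width: 34.4
finger_force: 0.0
clock: 12.78
eef_pos: [337.3, -161.3, 226.5]
tool_rot: [179.9, -0.0, 52.8]
force: [-0.3, -0.0, 1.7]
gripper_width: 0.0
finger_force: 0.0
top [('blue', [([376.0, 227.2], 20, [374, 225, 5, 5]), ([203.2, 276.0], 25, [201, 274, 6, 5])]), ('green', [([394.2, 240.0], 25, [391, 238, 7, 5])])]
side [('blue', [([213.5, 195.0], 6, [213, 194, 2, 3]), ([299.9, 312.2], 33, [297, 310, 7, 6])]), ('green', [([288.1, 334.0], 52, [285, 330, 7, 9])])]
```

View pics/b4.png

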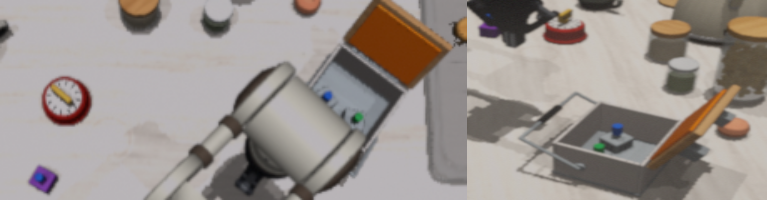

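Both infusers are in the canister. To shut the lid, I bring the closed fingers over and behind it.

```bash
python3 -m inch '[[0,0,4,0,0],[0,0,4,0,0],[3.83,-4.1,0,0,0],[3.83,-4.1,0,0,0],[3.83,-4.1,0,0,0],[3.83,-4.1,0,0,0],[3.83,-4.1,0,0,0],[3.83,-4.1,0,0,0],[0,0,0,0,0],[0,0,0,0,0]]'; python3 -m inch '[[0,0,-3,0,0],[0,0,-3,0,0],[0,0,-3,0,0],[0,0,0,0,0],[0,0,0,0,0]]'
```

```text
clock: 14.12
eef_pos: [566.9, -409.7, 305.4]
tool_rot: [-179.9, -0.0, 52.6]
force: [-0.4, 0.4, 0.7]
gripper_width: -0.0
finger_force: 0.0
clock: 14.75
eef_pos: [567.5, -409.2, 219.0]
tool_rot: [179.8, 0.0, 52.7]
force: [0.2, -0.6, 1.0]
gripper_width: -0.2
finger_force: 0.0
```

```bash
python3 -m inch '[[0,0,-0.9,0,0],[-1.6,1.2,0,0,0],[-1.6,1.2,0,0,0],[-1.6,1.2,0,0,0],[-1.3,1,0,0,0],[-1.3,1,0,0,0],[-1.4,1,0,0,0],[0,0,0,0,0]]';python3 - <<'E'
from h import *
a=bot.read_camera("top")[150:290,300:480]; b=bot.read_camera("side")[180:390,200:440]
cv2.imwrite("pics/b5.png",np.hstack([cv2.resize(a,(386,300)),cv2.resize(b,(343,300))])[:,:,::-1])
E
```

```text
clock: 15.75
eef_pos: [479.1, -342.8, 208.1]
tool_rot: [179.9, 0.0, 52.7]
force: [-0.0, 0.7, -0.3]
gripper_width: 0.1
finger_force: 0.0
```

View pics/b5.png

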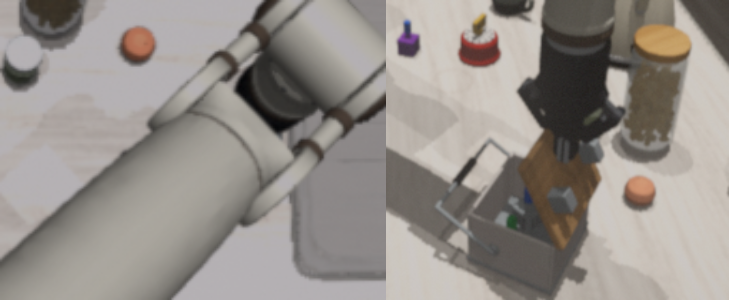

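The lid is about 65° from shut, with the fingers pressing its back between the saddles. I keep going along the arc.

```bash
python3 -m inch '[[-1.1,0.85,-0.3,0,0],[-1.1,0.85,-0.4,0,0],[-0.8,0.6,-0.9,0,0],[-0.8,0.6,-1.1,0,0],[-0.5,0.4,-1.2,0,0],[-0.5,0.4,-1.2,0,0],[-0.3,0.2,-1.3,0,0],[-0.3,0.2,-1.4,0,0],[0,0,0,0,0]]'; python3 -m inch '[[0,0,-0.2,0,0],[0,0,-0.2,0,0],[0,0,0,0,0]]'
```

```text
clock: 16.98
eef_pos: [426.3, -302.6, 132.6]
tool_rot: [179.9, 0.0, 52.7]
force: [-6.2, 7.1, 24.9]
gripper_width: -0.2
finger_force: 12.2
clock: 17.35
eef_pos: [426.5, -302.7, 132.1]
tool_rot: [179.9, 0.0, 52.7]
force: [-14.3, 15.6, 48.0]
gripper_width: -0.3
finger_force: 24.2
```

The lid is shut, with the fingertips resting at 107 mm. Next I go up and out in front of the bail.

```bash
python3 -m inch '[[0,0,3,0,0],[0,0,3,0,0],[-3.2,2.4,0,0,0],[-3.2,2.4,0,0,0],[-3.2,2.4,0,0,0],[0,0,-3,0,0],[0,0,-3,0,0],[0,0,-2,0,0],[0,0,0,0,0]]'; python3 - <<'E'
from h import *
a=bot.read_camera("top")[150:290,300:480]; b=bot.read_camera("side")[180:390,200:440]
cv2.imwrite("pics/b6.png",np.hstack([cv2.resize(a,(386,300)),cv2.resize(b,(343,300))])[:,:,::-1])
E
```

```text
clock: 18.48
eef_pos: [328.2, -228.6, 103.5]
tool_rot: [-179.8, -0.1, 52.7]
force: [0.1, 0.1, -0.1]
gripper_width: 0.2
finger_force: 0.0
```

View pics/b6.png

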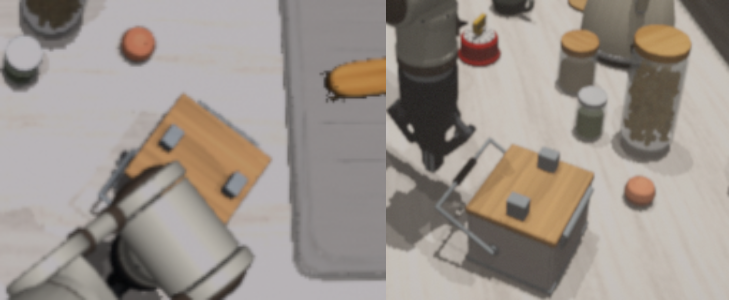

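The lid lies flat and shut, and the fingers stand in front of the bail's black sleeve. Now I push the bail over.

```bash
python3 -m inch '[[1.2,-0.9,0,0,0],[1.1,-0.8,0.1,0,0],[1.3,-1,1.5,0,0],[1,-0.75,0.9,0,0],[0.8,-0.6,0.7,0,0],[1,-0.75,0.5,0,0],[1,-0.75,0.4,0,0],[0.8,-0.6,0.2,0,0],[0.7,-0.5,0,0,0],[0.8,-0.6,0,0,0],[0.7,-0.5,0,0,0],[0,0,0,0,0]]'; python3 -m inch '[[-0.8,0.6,0,0,0],[-1.6,1.2,1,0,0],[-1,4,3,0,0],[-1,5,3,0,0],[0,5,0,0,0],[0,0,0,0,0]]'; python3 - <<'E'
from h import *
a=bot.read_camera("top")[150:290,300:480]; b=bot.read_camera("side")[180:390,200:440]
cv2.imwrite("pics/b7.png",np.hstack([cv2.resize(a,(386,300)),cv2.resize(b,(343,300))])[:,:,::-1])
E
```

```text
clock: 20.08
eef_pos: [433.5, -307.5, 147.9]
tool_rot: [-180.0, -0.0, 52.7]
force: [0.1, 0.5, -0.3]
gripper_width: 0.4
finger_force: 0.0
clock: 20.82
eef_pos: [388.6, -146.7, 218.3]
tool_rot: [180.0, -0.0, 52.9]
force: [0.7, -0.8, -0.4]
gripper_width: -0.0
finger_force: 0.0
```

View pics/b7.png

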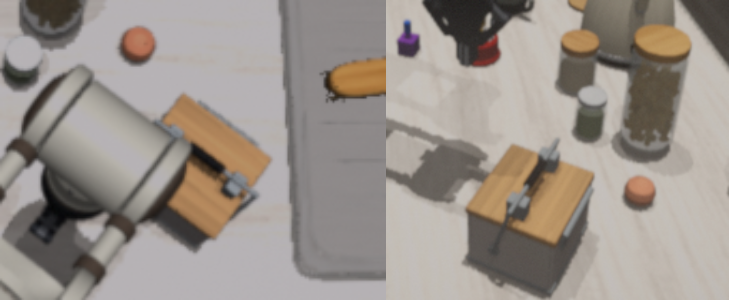

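The bail is clamped past centre on both saddles. For the timer key, I turn the wrist +180° on the way over to have the most clockwise travel.

```bash
python3 -m inch '[[0.5,2.4,0,10,0],[0.5,2.4,0,10,0],[0.5,2.4,0,10,0],[0.5,2.4,0,10,0],[0.5,2.4,0,10,0],[0.5,2.4,0,10,0],[0.5,2.4,0,10,0],[0.4,2.3,0,10,0],[0.4,2.3,0,10,0],[0.4,2.3,0,10,0.3],[0.5,2.4,0,10,0.5],[0.5,2.4,0,10,0.5]]'; python3 -m inch '[[0,0,0,10,0.5],[0,0,0,10,0.5],[0,0,-1,10,0.5],[0,0,-1,10,0.5],[0,0,-1,10,0.5],[0,0,0,7,0.5],[0,0,0,0,0.5],[0,0,0,0,0.5]]' 80; python3 - <<'E'
from h import *
s=bot.observe();print(s["joint_pos"],s["eef_pos"])
im=bot.read_camera("side");print(blobs(im,"yellow",5)[:3])
b=im[170:260,200:340];cv2.imwrite("pics/b8.png",cv2.resize(b,None,fx=4,fy=4)[:,:,::-1])
E
```

```text
clock: 22.42
eef_pos: [447.0, 135.2, 217.8]
tool_rot: [-180.0, -0.0, 172.9]
force: [-0.2, -0.8, 0.2]
gripper_width: 42.7
finger_force: 0.0
clock: 23.42
eef_pos: [446.6, 135.0, 188.2]
tool_rot: [-180.0, -0.0, -130.5]
force: [1.0, 0.1, 1.5]
gripper_width: 42.6
finger_force: 0.0
[ 1.93450161e+00 -3.59899380e+00  1.12625064e+02 -7.15587796e-03
  7.09750454e+01 -1.37559530e+02] [446.63866837 135.02103042 188.2248953 ]
[([484.3, 232.0], 42, [478, 228, 14, 7]), ([469.6, 251.9], 14, [467, 249, 7, 6]), ([476.4, 257.1], 49, [471, 252, 13, 13])]
```

View pics/b8.png

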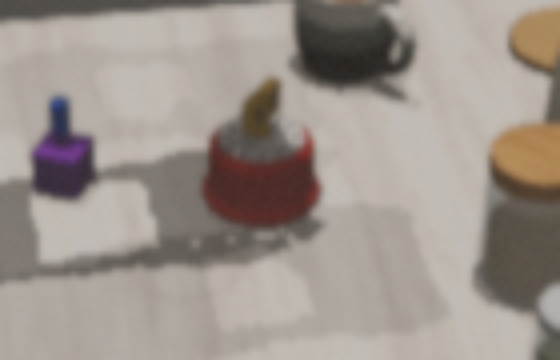

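```bash
python3 -m inch '[[0,0.2,-4,0,0.5],[0,0,-3,0,0.5],[0,0,-2.5,0,0.5],[0,0,-1.4,0,0.5],[0,0,0,0,0.5],[0,0,0,0,0],[0,0,0,0,0],[0,0,0,0,0],[0,0,0,0,0]]' 80; python3 -m inch '[[0,0,0,-5,0],[0,0,0,-5,0],[0,0,0,0,0]]'
```

```text
clock: 24.6
eef_pos: [448.3, 136.9, 80.8]
tool_rot: [-179.7, 0.1, -130.3]
force: [3.2, -4.1, -0.9]
gripper_width: 9.2
finger_force: 78.8
clock: 24.98
eef_pos: [448.0, 137.1, 80.7]
tool_rot: [-179.8, 0.1, -140.3]
force: [2.7, -4.0, 3.3]
gripper_width: 8.7
finger_force: 79.2
```

```bash
python3 -m inch '[[0,0,0,-9,0],[0,0,0,-9,0],[0,0,0,-9,0],[0,0,0,-9,0],[0,0,0,-9,0],[0,0,0,-9,0],[0,0,0,-9,0],[0,0,0,-9,0],[0,0,0,-9,0],[0,0,0,-9,0],[0,0,0,0,0]]'; python3 -m inch '[[0,0,0,-9,0],[0,0,0,-9,0],[0,0,0,-9,0],[0,0,0,-9,0],[0,0,0,-9,0],[0,0,0,-9,0],[0,0,0,-9,0],[0,0,0,-9,0],[0,0,0,-9,0],[0,0,0,-9,0],[0,0,0,0,0]]'; python3 -m inch '[[0,0,0,-9,0],[0,0,0,-9,0],[0,0,0,-9,0],[0,0,0,-9,0],[0,0,0,-9,0],[0,0,0,-9,0],[0,0,0,-9,0],[0,0,0,-9,0],[0,0,0,-9,0],[0,0,0,-9,0],[0,0,0,0,0]]'; python3 -c "
from bench import bot
print(bot.observe()['joint_pos'],bot.observe()['torque'])"
```

```text
clock: 26.35
eef_pos: [448.3, 139.3, 80.8]
tool_rot: [179.6, 0.0, 129.6]
force: [4.8, 8.0, -0.1]
gripper_width: 8.6
finger_force: 79.0
clock: 27.72
eef_pos: [450.6, 139.0, 80.9]
tool_rot: [179.7, -0.6, 39.6]
force: [14.5, 6.8, -9.0]
gripper_width: 8.8
finger_force: 77.7
clock: 29.1
eef_pos: [450.3, 136.8, 80.9]
tool_rot: [-179.6, -0.4, -50.3]
force: [13.0, -5.2, -6.3]
gripper_width: 8.7
finger_force: 78.3
[ 2.19503357e+00  6.13208531e+00  1.16525209e+02 -1.09781033e-01
  5.67700296e+01  1.42562869e+02] [-0.79532751 -1.72657603 -0.09157847]
```

```bash
python3 -m inch '[[0,0,0,0,0.5],[0,0,0,0,0.5],[0,0,0,0,0.5],[0,0,3,0,0.5],[0,0,2,9,0.5],[0,0,0,9,0.5],[0,0,0,9,0.5],[0,0,0,9,0.5],[0,0,0,9,0.5],[0,0,0,9,0.5]]'; python3 -m inch '[[0,0,0,9,0.5],[0,0,0,9,0.5],[0,0,0,9,0.5],[0,0,0,9,0.5],[0,0,0,9,0.5],[0,0,0,9,0.5],[0,0,0,9,0.5],[0,0,0,9,0.5],[0,0,0,9,0.5],[0,0,0,9,0.5],[0,0,0,9,0.5],[0,0,0,9,0.5]]';  python3 -m inch '[[0,0,0,9,0.5],[0,0,0,9,0.5],[0,0,0,0,0.5],[0,0,0,0,0.5]]';python3 - <<'E'
from h import *
im=bot.read_camera("side")
b=im[170:260,200:340];cv2.imwrite("pics/b9.png",cv2.resize(b,None,fx=4,fy=4)[:,:,::-1])
E
```

```text
clock: 30.35
eef_pos: [445.9, 137.8, 129.1]
tool_rot: [-180.0, 0.0, 4.0]
force: [-0.4, -0.6, -0.0]
gripper_width: 42.6
finger_force: 0.0
clock: 31.85
eef_pos: [445.9, 137.8, 129.1]
tool_rot: [-180.0, -0.0, 112.0]
force: [0.7, 0.2, -0.1]
gripper_width: 42.7
finger_force: 0.0
clock: 32.35
eef_pos: [446.1, 137.7, 129.2]
tool_rot: [-180.0, -0.0, 129.5]
force: [0.2, 0.1, 0.1]
gripper_width: 42.8
finger_force: 0.0
```

View pics/b9.png

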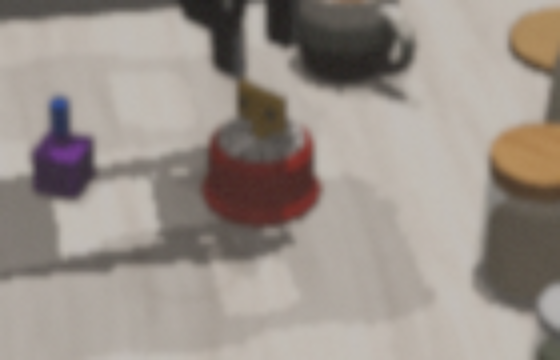

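The wing has turned to about 130°, as expected. I regrip and wind to the stop.

```bash
python3 -m inch '[[0.3,0,-2,0,0.5],[0,0,-2,0,0.5],[0,0,-0.9,0,0.5],[0,0,0,0,0.5],[0,0,0,0,0],[0,0,0,0,0],[0,0,0,0,0],[0,0,0,0,0]]'; python3 -m inch '[[0,0,0,-9,0],[0,0,0,-9,0],[0,0,0,-9,0],[0,0,0,-9,0],[0,0,0,-9,0],[0,0,0,-9,0],[0,0,0,-9,0],[0,0,0,-9,0],[0,0,0,-9,0],[0,0,0,-9,0],[0,0,0,-9,0],[0,0,0,-9,0]]'; python3 -m inch '[[0,0,0,-8,0],[0,0,0,-6,0],[0,0,0,-4,0],[0,0,0,0,0]]';python3 -c "
from bench import bot
print(bot.observe()['joint_pos'],bot.observe()['torque'])"
```

```text
clock: 33.4
eef_pos: [450.0, 137.7, 81.2]
tool_rot: [179.9, 0.1, 129.7]
force: [-1.5, -0.1, 5.8]
gripper_width: 8.6
finger_force: 78.5
clock: 34.9
eef_pos: [449.2, 137.9, 81.2]
tool_rot: [-180.0, 0.0, 21.4]
force: [-4.6, 1.5, 9.6]
gripper_width: 8.4
finger_force: 79.2
clock: 35.4
eef_pos: [449.1, 138.0, 81.2]
tool_rot: [-180.0, 0.0, 3.6]
force: [-4.6, 1.6, 9.8]
gripper_width: 8.3
finger_force: 79.2
[2.27707703e+00 6.36809600e+00 1.16212977e+02 4.39070514e-02
 5.74543372e+01 8.86178743e+01] [ 0.22140304  0.7714224  -0.01361124]
```

```bash
for k in 1 ; do python3 -m inch '[[0,0,0,-4,0],[0,0,0,-3,0],[0,0,0,0,0]]'; python3 -c "
from bench import bot
print(bot.observe()['torque'],bot.observe()['effort'][5])"; done;  python3 -m inch '[[0,0,0,-4,0],[0,0,0,-3,0],[0,0,0,0,0]]'; python3 -c "
from bench import bot
print(bot.observe()['torque'],bot.observe()['effort'][5])"
```

```text
clock: 35.78
eef_pos: [449.1, 138.1, 81.2]
tool_rot: [-180.0, 0.0, -3.2]
force: [-4.2, 2.3, 9.2]
gripper_width: 8.7
finger_force: 81.9
[0.32012456 0.81653394 0.91695697] 1.0270217433571815
clock: 36.15
eef_pos: [449.2, 138.1, 81.3]
tool_rot: [179.9, 0.0, -9.9]
force: [-5.2, 2.6, 10.4]
gripper_width: 8.7
finger_force: 125.7
[0.49952355 0.76584588 2.62382547] 2.7271590381860733
```

The torque rose sharply, so the key is at its stop. I release it, clear away and check.

```bash
python3 -m inch '[[0,0,0,4,0],[0,0,0,3,0],[0,0,0,0,0.5],[0,0,0,0,0.5],[0,0,0,0,0.5],[0,0,3,0,0.5],[0,0,4,0,0.5],[0,0,4,0,0.5],[-4,-2,3,0,0.5],[-4,-4,0,0,0.5],[-3,-4,0,0,0.5],[0,0,0,0,0.5]]';python3 - <<'E'
from h import *
a=bot.read_camera("top")[120:310,130:460]; b=bot.read_camera("side")[150:390,180:420]
cv2.imwrite("pics/c1.png",np.hstack([cv2.resize(a,(480,276)),cv2.resize(b,(276,276))])[:,:,::-1])
top=bot.read_camera("top")
m=cv2.inRange(cv2.cvtColor(top,cv2.COLOR_RGB2HSV),(18,100,60),(34,255,255));m[:,:200]=0;m[:,240:]=0;m[:210]=0;m[250:]=0
p=np.argwhere(m)[:,::-1].astype(np.float32);print(len(p));r=cv2.minAreaRect(p);print(r)
v=cv2.fitLine(p,2,0,.01,.01).ravel();A=plane("top",v[2:],83);B=plane("top",v[2:]+4*v[:2],83);print(A,np.degrees(np.arctan2(*(B-A)[[1,0]]))%180)
E
```

```text
clock: 37.65
eef_pos: [338.2, 35.9, 220.1]
tool_rot: [180.0, -0.1, -3.6]
force: [0.2, -1.1, 0.7]
gripper_width: 42.9
finger_force: 0.0
0
((0.0, 0.0), (0.0, 0.0), 0.0)Traceback (most recent call last):
  File "<stdin>", line 7, in <module>
cv2.error: OpenCV(4.12.0) /io/opencv/modules/imgproc/src/linefit.cpp:50: error: (-215:Assertion failed) count > 0 in function 'fitLine2D_wods'
```

View pics/c1.png

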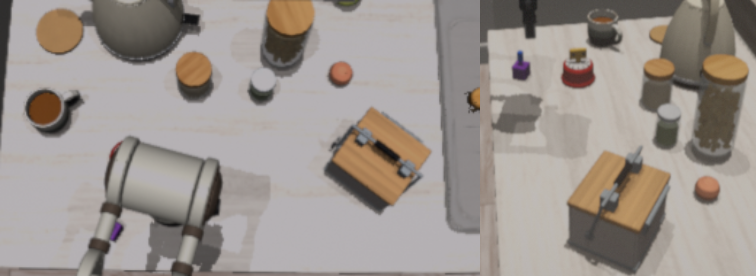

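The key is at its stop, with the wing about square as expected. The lid is clamped and the bystanders have not moved, so I hand the job in.

```bash
python3 -c "
from bench import bot
print(bot.finish_job())"
```

```text
the job is handed in; nothing more can be done
None
```

The job is handed in with no verdict returned: the green and blue infusers (the only two present) are in the canister, the lid is shut and clamped by the bail, the key is wound to its stop, and the jars, ornament and mug were left where they stood.

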